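# Hold a bayonet plug seated in a sprung purge port

## Task

Take the wing-headed brass plug out of the grey rack and fit it into the slotted port on the steel canister: push it straight down against the spring until its flange is fully home, then twist it a quarter turn clockwise (seen from above) to the stop. The port springs shut if let go, so finish still gripping the plug, pressed home and turned against the stop. Leave the round-headed plug, the jar and the dish where they are.

Things in the scene. Friction and masses are not known exactly. Their poses are not given: they have to be found in the camera images.
- fitting: Loose brass wing-headed plug, 71 mm tall, 0.15-0.3 kg. Origin: centre of underside, z up. Cross bar (two lugs) 34 mm in x, 8 in y, z 0-6 mm; shank 10 mm dia, z 6-30; flange 46 mm dia, z 30-35; upright wing to grip, 36 mm in x, 14 thick in y, z 35-71, parallel to the lugs. Starts upright in either rack hole, flange resting on the rack, so its underside is 10 mm above the table.
- rack: Fixed grey plastic block, 60 mm in x, 170 mm in y, 40 mm high, with two vertical through holes 39 mm in diameter at y = -40 and y = +40 mm; which of them holds the wing-headed plug varies. Origin: centre of its underside.
- canister: Fixed round steel drum, 120 mm dia (132 at the foot), topped by a square aluminium port block 84 x 84 x 20 mm, upper face 75 mm above the table. Origin: centre of underside, z up. A slot through the block, 38 mm along the canister's x by 12 along y, centred, takes the plug's lugs either way round. A brass pipe stub sticks out on +x.
- port (a point): Centre of the slot's mouth, on the upper face of the port block; axes as the canister's.
- plunger (a joint): How far the sprung plate in the port is pushed down, m. 0 at rest: plate 16 mm below the block's upper face, where the lugs meet it. 0.014 fully home: flange on the block, plug's underside 30 mm below that face. Takes 4 N at first, 12 N fully home. The lugs leave the slot's lower edge, and can turn, only beyond 0.010.
- rotor (a joint): Turn of the sprung plate that the lugs drive, rad, growing clockwise seen from above: 0 at rest, stop at 1.45. The lugs have 0.12 rad of play in it, so the plug turns about 1.57 rad from the slot direction to the stop. A spring turns it back: 0.03 N m at first, 0.15 N m at the stop.
- round_plug: Bystander: loose brass plug with a mushroom-shaped round head (30 mm in diameter, top 62 mm above its underside) and the same 46 mm flange, in the rack's other hole. Origin: centre of its underside.
- jar: Bystander: loose lidded specimen jar, 48 mm in diameter, 62 mm tall. Origin: centre of its underside.
- dish: Bystander: loose steel dish, 80 mm in diameter, 30 mm tall. Origin: centre of its underside.
There are look-alikes about, which are no part of the job. There is more than one size of the canister; the one meant has the size given above.

How it is judged (in metres and radians):
On the way, in this order (a step that is already met when the one before it is completed fails the run):
1. the wing-headed plug is lifted clear of the rack (height (world z) of fitting above 0.045 m and contact force between the fingers and fitting above 1 N), for 0.1 s.
2. it is pushed down in the port, not yet turned (value of joint plunger above 0.009 m and value of joint rotor below 0.3 rad and horizontal distance between fitting and port below 0.005 m), for 0.05 s.
3. it is turned to the stop while pressed home (value of joint plunger above 0.0115 m and value of joint rotor above 1.25 rad), for 0.2 s.
At the end, for the whole second after the job is handed in: Plug still gripped (over 3 N), upright within 0.1 rad, within 5 mm of the port's centre, flange within 2.5 mm of the block, plunger over 11.5 mm, rotor over 1.25 rad, at rest; round plug moved under 20 mm, jar and dish under 30 mm (all of step 3 and horizontal distance between fitting and port below 0.005 m and z of fitting in the frame of port below -0.0275 m and angle between fitting's own z axis and vertical below 0.1 rad and contact force between the fingers and fitting above 3 N and linear speed of fitting below 0.02 m/s and distance of round_plug from where it was at the start of the episode below 0.02 m and distance of each of jar, dish from where it was at the start of the episode below 0.03 m); the arm keeps its last pose, push and grip.
It fails at once if the round plug is disturbed (distance of round_plug from where it was at the start of the episode above 0.02 m).
It fails at once if the jar or the dish is disturbed (distance of any of jar, dish from where it was at the start of the episode above 0.03 m).
It also fails if it takes over 50 s, if anything falls off the work surface, if the arm or the gripper's body presses on something with over 40 N, if the wrist force passes 120 N, or if a joint passes its speed limit or range.

## Robot

A 6-joint arm with a two-finger parallel gripper is mounted at the origin on the work surface. World frame = base frame: x ahead of the robot, y to its left, z up, the work surface at z = 0. Lengths are in mm, angles in degrees, forces in N, time in s.
With the tool pointing down it reaches from about 425 to 950 mm from the base axis. Payload 3.5 kg.
Tool frame: the origin (TCP) lies between the finger pads; the fingertips stand 11 mm ahead of it and the grasp point (between the pads) lies 8 mm behind it (env.finger_overhang is the z of the fingertips in the tool frame, in mm); z points along the fingers, y is the direction in which the jaws open and shut (so a half turn about z gives the same grasp; the last joint's range is limited). The gripper opens to 85 mm and grips with 20 to 120 N. Pads are 22 mm wide; open, the fingers measure 114 mm over their backs; the gripper's body (76 mm by 85 mm) begins 54 mm behind the grasp point. The pads swing forward as they close: fully open they stand 13 mm farther back than shut.
Start: joints at [-72.708, 16.404, 90.338, -0, 73.258, -8.594], TCP at [294.716, -607.247, 242.325] pointing down, gripper open.
Joint ranges: [-158.93, 158.93], [-51.34, 127.21], [12.03, 142.37], [-87.48, 267.48], [13.55, 161.25], [-162.69, 162.69]. Speed limits (degrees/s): [159.86, 159.86, 180, 180, 180, 180].

## Interface

Orientations are given as a 3x3 rotation matrix whose columns are the frame's x, y, z axes.
In Python, from plant import env, cams, workorder, find_in gives the robot as it stands.
- The arm moves only by the tool servo_tool, never from a script. Its argument "series" is a list of rows, each an object with "xyz": the shift along the world's x, y, z in cm, a list of three; "turn": the turn, a rotation vector about the world's x, y, z in rad, a list of three. In form: [{"xyz": [dx, dy, dz], "turn": [rx, ry, rz]}, ...]. A call has exactly 8 rows; each row is the pose to reach, as a shift and turn from the pose commanded when the call began; what a row does not reach only later rows make up. A row lasts 1/12 s, in which the tool goes at most 41.7 mm and 7.16 degrees, less where a joint would pass 70% of its speed; a pose out of reach is approached as far as the arm can. A call with a gripper value outside its range is refused whole. "claw" is the finger opening in cm, from 0 to 8.54, set as the call begins (left out, the last holds). The fingers move at their own pace and stop on an object; "squeeze" is the grip in N (left out, the last holds). Time passes only in rows, so rows that repeat a pose let the fingers close, or fill a call up. It gives the time, the measured TCP pose, the force and the opening at its end, in the units of the state.
- env.read_state(): the state, without advancing time (a new reading comes with each control period).
- cams.grab_frame(name): name is "scene" or "top" or "wrist"; returns (picture, depth): 420x560x3 uint8, red, green, blue; 420x560 float32, mm along the optical axis (not along the pixel's ray), 0 where there is no reading.
- cams.camera_model(name): a dict with "fx", "fy", "cx", "cy" (pixels), "world_from_camera" (4x4, takes a point from camera to world coordinates); the wrist camera has in their place "hand_eye" (4x4, takes a point from camera to tool coordinates, whose origin is the TCP and whose axes are the flange's). Camera axes: x right, y up, looking along -z (the intrinsics and any distortion apply to the point x, -y, -z); pixel columns grow to the right and rows downward; lengths in mm; the calibration is good to about 2 mm. A picture is of the moment at which its call begins: read the wrist's pose just before it. camera_model takes no time and is no camera call.
- workorder.sign_off(): hands the job in, once; it reports no verdict.
Trained networks look in the newest picture that a camera, given by its name, has taken for a name from the list of things; names that differ only in an ending like _2 or _b are one class to them, and where a whole thing is asked for, a point or a joint stands for the part that bears it (a point fixed in the world has none). Each returns a list of dicts, best first, with "p" (0 to 1); they miss things now and then, are a little off and sometimes report something else, mostly with a low value. They report only what shows in the picture. A call takes as long as a camera call. They do not tell look-alikes from the thing itself.
- find_in(camera, name): "uv" ([column, row] in pixels, amid what is visible of it).
The state is a dict: "clock": time; "qpos": joint angles; "joint_velocities": joint speeds; "joint_torque": joint torques, N m; "tcp_pos": TCP position; "orientation": TCP orientation; "wrist_force": force on the tool from outside, world axes, zero at the start; "ft_torque": the same for the moment, N m; "grip_width": opening from 0.0 (shut) to 1.0 (fully open).
Only numpy, scipy, OpenCV 4.12 (cv2) and the standard library are available. Lean on these libraries where they do the work, as an engineer would, in place of code of your own. Each camera call takes 0.05 s, during which the arm holds its last target.

## Working session

There is one attempt and no reset: what is moved stays moved. The work goes in short steps, Python scripts to look and compute and a tool call to move; the robot and the scene stay as the last step left them, time stands still between calls to the robot, and variables do not carry over. Pictures are saved under pics/ and viewed, and the job is handed in when it is done.

Besides the shell and the picture viewer there is one more tool, called as a command line: name --argument value ..., lists and objects as JSON in quotes. servo_tool: Moves the arm, as the interface text tells. Its arguments: {"type":"object","properties":{"series":{"type":"array"},"claw":{"type":"number"},"squeeze":{"type":"number"}},"required":["series"]}

```bash
ls; mkdir -p pics
python3 - <<'E'
from plant import env,cams,workorder,find_in
import cv2,numpy as np
print(env.read_state())
for n in ["scene","top"]:
    p,d=cams.grab_frame(n)
    cv2.imwrite(f"pics/{n}0.png",p[:,:,::-1]); np.savez(f"/tmp/{n}0.npz",p=p,d=d)
    print(n,cams.camera_model(n))
    for k in ["fitting","rack","canister","round_plug"]:
        print(k,[(np.round(f["uv"]),round(f["p"],2)) for f in find_in(n,k)])
E
```

```text
pics
{'clock': 0.0, 'qpos': array([-7.27080436e+01,  1.64533345e+01,  9.04232403e+01, -5.17281718e-04,
        7.32597652e+01, -8.59566251e+00]), 'joint_velocities': array([ 0.0721564 , -0.04920731, -0.02498662,  0.00315792, -0.02857845,
       -0.0149445 ]), 'joint_torque': array([ 3.11303556e-04, -4.05981946e+01, -2.92624962e+01, -1.30788753e-04,
        5.81579137e-03,  1.07829425e-06]), 'tcp_pos': array([ 294.52861898, -606.64185965,  240.94430945]), 'orientation': array([[ 8.99651131e-01,  4.36608899e-01, -7.15563269e-04],
       [ 4.36609347e-01, -8.99648335e-01,  2.26945927e-03],
       [ 3.47110810e-04, -2.35414321e-03, -9.99997169e-01]]), 'wrist_force': array([-0.33646816,  0.16244632, -0.17317611]), 'ft_torque': array([-3.77983957e-06, -8.03369740e-03, -2.13468163e-02]), 'grip_width': 0.9996129397153237}
scene {'fx': 436.7226862682973, 'fy': 436.7226862682973, 'cx': 279.9362671958522, 'cy': 213.2054403388334, 'world_from_camera': array([[ 7.24296484e-01, -4.19995460e-01,  5.46807478e-01,
         1.11755198e+03],
       [ 6.89403744e-01,  4.28698163e-01, -5.83900987e-01,
  
[... 416 characters left out ...]
43., 184.]), 0.46)]
top {'fx': 431.94426888199445, 'fy': 431.94426888199445, 'cx': 277.1182347033492, 'cy': 209.44195300113728, 'world_from_camera': array([[ 1.38944735e-02,  9.99205436e-01, -3.73555827e-02,
         5.16754749e+02],
       [-9.99860473e-01,  1.42306215e-02,  8.74781044e-03,
        -2.72118700e+01],
       [ 9.27245290e-03,  3.72288243e-02,  9.99263747e-01,
         9.93249727e+02],
       [ 0.00000000e+00,  0.00000000e+00,  0.00000000e+00,
         1.00000000e+00]])}
fitting [(array([138., 212.]), 0.68)]
rack [(array([160., 211.]), 0.95), (array([176., 206.]), 0.46)]
canister [(array([314., 308.]), 0.8), (array([340., 220.]), 0.65)]
round_plug [(array([176., 205.]), 0.63)]
```

View pics/scene0.png

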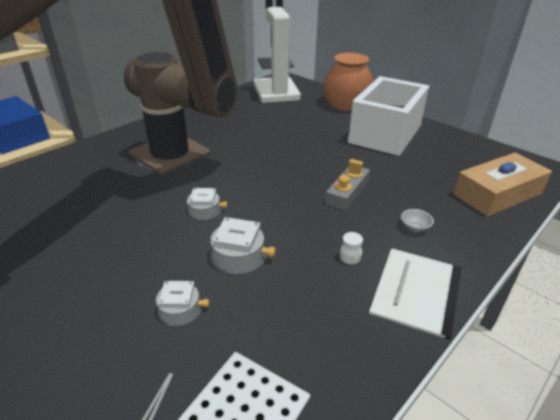

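View pics/top0.png

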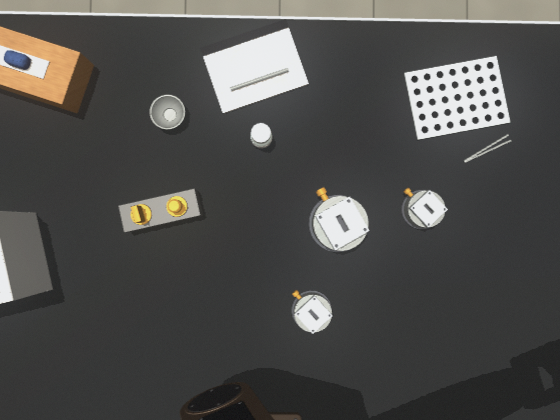

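The picture shows the wing plug in the left rack hole near (140,214) in the top view and the round plug at (177,206). The biggest canister is at (341,222), with its slot running up the image and tilted. The two smaller canisters at (314,313) and (428,208) are look-alikes.

```bash
cat > h.py <<'E'
import numpy as np,cv2
from plant import env,cams,workorder,find_in
def unproj(m,u,v,z,W=None):
    W=m["world_from_camera"] if W is None else W
    u=np.atleast_1d(u).astype(float);v=np.atleast_1d(v).astype(float)
    r=np.stack([(u-m["cx"])/m["fx"],-(v-m["cy"])/m["fy"],-np.ones_like(u)],1)@W[:3,:3].T
    o=W[:3,3]; return o+r*((z-o[2])/r[:,2])[:,None]
def pts(m,d,W=None):
    W=m["world_from_camera"] if W is None else W
    v,u=np.mgrid[:d.shape[0],:d.shape[1]]
    c=np.stack([(u-m["cx"])/m["fx"]*d,-(v-m["cy"])/m["fy"]*d,-d],-1)
    return c@W[:3,:3].T+W[:3,3]
E
python3 - <<'E'
from h import *
z=np.load("/tmp/top0.npz");p,d=z["p"],z["d"];m=cams.camera_model("top")
P=pts(m,d)
for n,(u,v,zz) in dict(wing=(140,214,81),round=(177,206,72),port=(341,222,75),s1=(313,314,50),s2=(429,208,50)).items():
    print(n,unproj(m,u,v,zz)[0].round(1),P[v,u].round(1))
# canister cloud
def box(u0,u1,v0,v1,zlo,zhi):
    Q=P[v0:v1,u0:u1].reshape(-1,3);return Q[(Q[:,2]>zlo)&(Q[:,2]<zhi)]
for b in [(305,375,185,255),(290,335,290,335),(405,450,185,230)]:
    Q=box(*b,25,200); print("top z",np.percentile(Q[:,2],[10,50,90,99]).round(1), Q.min(0).round(),Q.max(0).round())
c=lambda u0,u1,v0,v1,s:cv2.resize(p[v0:v1,u0:u1,::-1],None,fx=s,fy=s,interpolation=cv2.INTER_CUBIC)
cv2.imwrite("pics/zoom.png",np.hstack([c(110,210,180,240,4),np.pad(c(300,380,180,240,4),((0,0),(0,0),(0,0)))]))
E
```

```text
wing [537.1 253.5  81. ] [537.3 255.4  74.8]
round [555.5 178.1  72. ] [555.6 178.4  70.6]
port [ 526.3 -171.6   75. ] [ 526.4 -174.    59.3]
s1 [ 326.4 -116.4   50. ] [ 324.2 -117.4   39.3]
s2 [ 559.9 -368.4   50. ] [ 560.3 -371.4   41.8]
top z [53.7 73.8 77.1 79.1] [ 465. -234.   25.] [ 604. -115.   81.]
top z [36.8 50.4 53.9 55.7] [ 286. -158.   25.] [374. -74.  58.]
top z [36.2 50.1 53.8 55.6] [ 518. -408.   25.] [ 605. -323.   58.]
```

View pics/zoom.png

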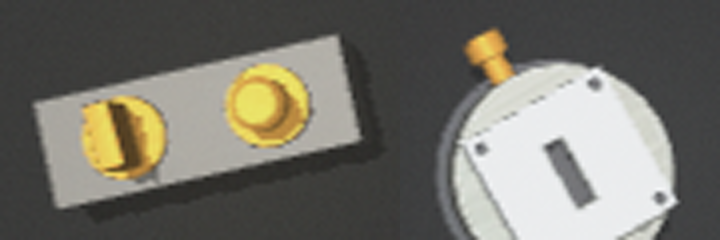

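The big drum's top face is at about 75 mm, so it is the right one. The wing plug is the one at about (537,255). On the way to it I'll look at the port with the wrist camera.

servo_tool --series '[{"xyz":[2,3.5,0.5],"turn":[0,0,0]},{"xyz":[4,7,1],"turn":[0,0,0]},{"xyz":[6,10.5,1.5],"turn":[0,0,0]},{"xyz":[8,14,2],"turn":[0,0,0]},{"xyz":[10,17.5,2.5],"turn":[0,0,0]},{"xyz":[12,21,3],"turn":[0,0,0]},{"xyz":[13.5,24,3],"turn":[0,0,0]},{"xyz":[15,27,3],"turn":[0,0,0]}]' --claw 8.5

```text
clock: 1.17
tcp_pos: [445.6, -335.5, 273.2]
orientation: [[0.899, 0.437, 0.001], [0.437, -0.899, -0.001], [0.001, 0.002, -1.0]]
wrist_force: [0.4, -0.5, -0.3]
grip_width: 0.995
```

Run:
```python
from h import *
m=cams.camera_model("wrist");print(m["hand_eye"].round(3),m["fx"],m["cx"],m["cy"])
s=env.read_state();print(s["clock"],s["tcp_pos"],s["qpos"].round(1))
```

```text
[[ 0.00000e+00  9.58000e-01  2.87000e-01  7.40870e+01]
 [ 1.00000e+00 -0.00000e+00 -1.00000e-03  7.85000e-01]
 [-1.00000e-03  2.87000e-01 -9.58000e-01 -1.33085e+02]
 [ 0.00000e+00  0.00000e+00  0.00000e+00  1.00000e+00]] 358.42180932223624 280.1709223301158 208.17565399131058
1.1667 [ 445.5942988  -335.5409781   273.21225152] [-47.4   0.2 105.2   0.   74.5  16.7]
```

servo_tool --series '[{"xyz":[1.7,3.4,0],"turn":[0,0,0]},{"xyz":[3.4,6.8,0],"turn":[0,0,0]},{"xyz":[5.1,10.2,0],"turn":[0,0,0]},{"xyz":[6.8,13.6,0],"turn":[0,0,0]},{"xyz":[8,16,0],"turn":[0,0,0]},{"xyz":[8,16,0],"turn":[0,0,0]},{"xyz":[8,16,0],"turn":[0,0,0]},{"xyz":[8,16,0],"turn":[0,0,0]}]'

```text
clock: 1.83
tcp_pos: [524.6, -177.6, 272.4]
orientation: [[0.9, 0.437, -0.0], [0.437, -0.9, -0.001], [-0.0, 0.0, -1.0]]
wrist_force: [-1.1, 0.5, 0.1]
grip_width: 0.994
```

```bash
cat >> h.py <<'E'
def wgrab(name):
    m=cams.camera_model("wrist"); s=env.read_state()
    p,d=cams.grab_frame("wrist")
    T=np.eye(4);T[:3,:3]=s["orientation"];T[:3,3]=s["tcp_pos"]
    W=T@m["hand_eye"]
    cv2.imwrite(f"pics/{name}.png",p[:,:,::-1]); np.savez(f"/tmp/{name}.npz",p=p,d=d,W=W)
    return m,p,d,W,s
E
python3 - <<'E'
from h import *
m,p,d,W,s=wgrab("w_port")
print(s["tcp_pos"],W[:3,3])
E
```

```text
[ 524.57800254 -177.5681934   272.378649  ] [ 591.58029777 -145.83622911  405.44006868]
```

View pics/w_port.png

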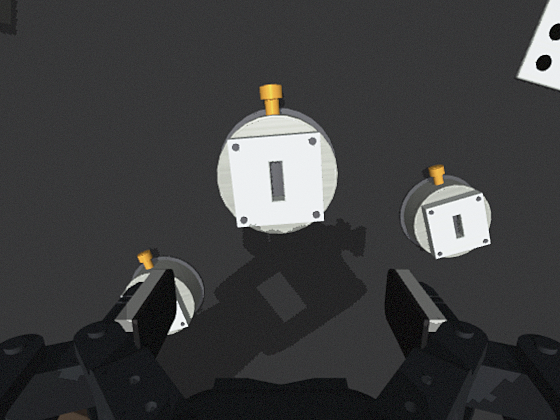

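The port block is at about (277,180) with a dark slot, nearly vertical in the image. I'll extract both outlines.

```bash
cat >> h.py <<'E'
def plane_fit(m,W,mask,z):
    cs,_=cv2.findContours(mask.astype(np.uint8),cv2.RETR_EXTERNAL,cv2.CHAIN_APPROX_NONE)
    c=max(cs,key=cv2.contourArea)[:,0,:]
    X=unproj(m,c[:,0],c[:,1],z,W)[:,:2].astype(np.float32)
    r=cv2.minAreaRect(X); return r,c
E
python3 - <<'E'
from h import *
z=np.load("/tmp/w_port.npz");p,d,W=z["p"],z["d"],z["W"];m=cams.camera_model("wrist")
g=p.astype(int).min(2)
print(g[180,240:320:4], g[120:240:6,255])
roi=np.zeros(g.shape,bool);roi[140:215,255:305]=1
for t in (120,150):
    r,c=plane_fit(m,W,(g<t)&roi,75);print("slot",r,c.min(0),c.max(0))
roi[:]=0;roi[120:240,220:335]=1
for t in (226,232,238):
    mk=((g>t)&roi).astype(np.uint8);mk=cv2.morphologyEx(mk,cv2.MORPH_OPEN,np.ones((5,5)))
    r,c=plane_fit(m,W,mk,75);print("blk",t,r,c.min(0),c.max(0))
P=pts(m,d,W);print(P[140:215,245:262].reshape(-1,3)[:,2].mean(),P[180,277])
E
```

```text
[239 240 238 238 235 237 238 242  80 110 106 230 238 237 237 238 238 237
 236 237] [239 220 215 251 237 237 236 237 238 237 238 238 238 238 237 237 237 240
 133  35]
slot ((525.4287719726562, -174.42347717285156), (37.40480041503906, 11.274922370910645), 29.881460189819336) [269 161] [283 200]
slot ((525.2449951171875, -174.7857666015625), (38.130592346191406, 11.841835975646973), 30.350494384765625) [269 161] [284 200]
blk 226 ((524.727294921875, -175.13412475585938), (84.0057373046875, 84.26363372802734), 30.371044158935547) [229 134] [322 225]
blk 232 ((524.822021484375, -175.06210327148438), (83.81568145751953, 83.64867401123047), 30.299562454223633) [229 134] [322 224]Traceback (most recent call last):
  File "<stdin>", line 11, in <module>
  File "h.py", line 22, in plane_fit
    c=max(cs,key=cv2.contourArea)[:,0,:]
      ~~~^^^^^^^^^^^^^^^^^^^^^^^^
ValueError: max() iterable argument is empty
```

servo_tool --series '[{"xyz":[0,4,0],"turn":[0,0,-0.05]},{"xyz":[0,8,0],"turn":[0,0,-0.1]},{"xyz":[0,12,0],"turn":[0,0,-0.15]},{"xyz":[0,16,0],"turn":[0,0,-0.2]},{"xyz":[0,20,0],"turn":[0,0,-0.2]},{"xyz":[0.5,24,0],"turn":[0,0,-0.2]},{"xyz":[1,28,0],"turn":[0,0,-0.2]},{"xyz":[1,32,0],"turn":[0,0,-0.2]}]'

```text
clock: 2.55
tcp_pos: [535.4, 143.0, 272.6]
orientation: [[0.969, 0.246, 0.001], [0.246, -0.969, -0.0], [0.001, 0.001, -1.0]]
wrist_force: [0.8, 0.4, 0.1]
grip_width: 0.995
```

servo_tool --series '[{"xyz":[0,4,0],"turn":[0,0,0]},{"xyz":[0,8,0],"turn":[0,0,0]},{"xyz":[0,11,0],"turn":[0,0,0]},{"xyz":[0,11,0],"turn":[0,0,0]},{"xyz":[0,11,0],"turn":[0,0,0]},{"xyz":[0,11,0],"turn":[0,0,0]},{"xyz":[0,11,0],"turn":[0,0,0]},{"xyz":[0,11,0],"turn":[0,0,0]}]'

```text
clock: 3.22
tcp_pos: [535.2, 251.0, 272.4]
orientation: [[0.969, 0.247, 0.0], [0.247, -0.969, -0.0], [-0.0, 0.0, -1.0]]
wrist_force: [-0.5, 1.1, -0.2]
grip_width: 0.993
```

Run:
```python
from h import *
m,p,d,W,s=wgrab("w_plug")
print(s["clock"],s["tcp_pos"],s["qpos"].round(1),np.degrees(np.arctan2(s["orientation"][1,0],s["orientation"][0,0])))
cv2.imwrite("pics/w_plug_z.png",cv2.resize(p[100:300,180:400,::-1],None,fx=3,fy=3,interpolation=cv2.INTER_CUBIC))
```

```text
3.2167 [535.15222352 251.0447197  272.36314324] [ 15.3   4.6 100.7  -0.   74.7  91. ] 14.279046554318688
```

View pics/w_plug.png

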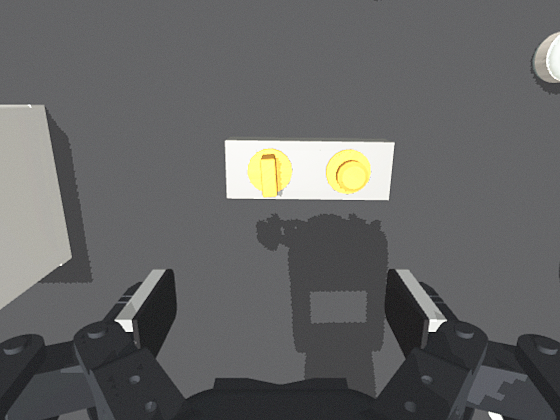

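View pics/w_plug_z.png

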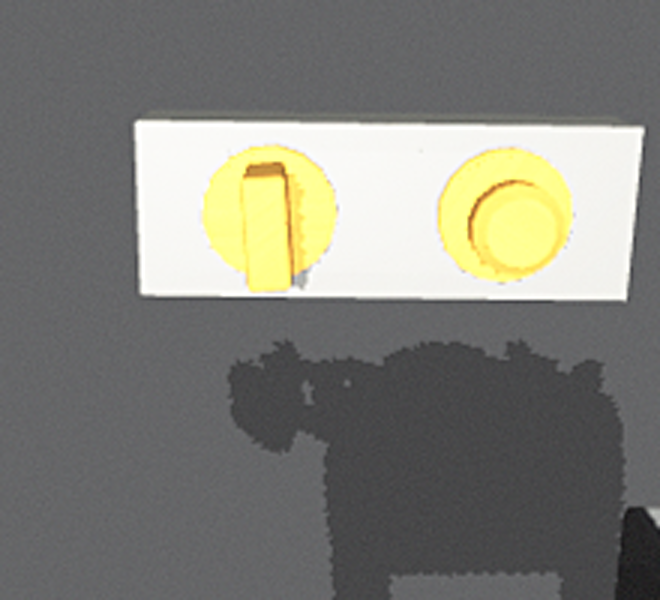

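The wing top face runs from about (269,159) to (270,197), nearly vertical in the image. The flange centre is near (270,171), and the round plug sits to the right at (350,172). I'll fit the wing and flange.

Run:
```python
from h import *
z=np.load("/tmp/w_plug.npz");p,d,W=z["p"],z["d"],z["W"];m=cams.camera_model("wrist")
hsv=cv2.cvtColor(p,cv2.COLOR_RGB2HSV)
roi=np.zeros(d.shape,bool);roi[140:205,240:300]=1
y=(hsv[...,1]>80)&roi
P=pts(m,d,W)
print("depth z wing",np.median(P[170:192,266:272,2]),"flange",np.median(P[165:180,252:258,2]),"rack",np.median(P[145:190,310:320,2]))
# wing top by hand corners
c=np.array([(244,178),(287,178),(292,288),(247,291)])/3.+[180,100]-.33
X=unproj(m,c[:,0],c[:,1],81,W)[:,:2];print(X.round(1),"centre",X.mean(0))
r=cv2.minAreaRect(X.astype(np.float32));print(r)
e=(X[0]+X[1]-X[2]-X[3]);print("yaw",np.degrees(np.arctan2(e[1],e[0])))
# by depth
mk=y&(P[...,2]>68);Q=P[mk][:,:2].astype(np.float32);print(len(Q),cv2.minAreaRect(Q),Q.mean(0))
# flange: brass mask rows excluding wing
cs,_=cv2.findContours(y.astype(np.uint8),cv2.RETR_EXTERNAL,cv2.CHAIN_APPROX_NONE);cc=max(cs,key=cv2.contourArea)[:,0]
cc=cc[cc[:,1]<186]
X=unproj(m,cc[:,0],cc[:,1],45,W)[:,:2]
from scipy.optimize import least_squares
f=least_squares(lambda q:np.hypot(*(X-q[:2]).T)-q[2],[537,255,23],loss="soft_l1");print("flange",f.x)
# rack rectangle
g=p.astype(int).min(2);rm=((g>150)|y|((hsv[...,1]>80)&(np.arange(560)[None]>300)&(np.arange(560)[None]<380)))&(np.arange(420)[:,None]>130)&(np.arange(420)[:,None]<205)&(np.arange(560)[None]>215)&(np.arange(560)[None]<400)
print("rack",plane_fit(m,W,rm,40)[0])
```

```text
depth z wing 82.56789991271637 flange 46.69446958946463 rack 41.643296011457664
[[554.  272.9]
 [557.2 260.3]
 [524.2 250.4]
 [519.9 263.8]] centre [538.82954102 261.83357708]
((538.7377319335938, 261.5393371582031), (35.34782791137695, 14.050198554992676), 14.930706024169922)
yaw 15.787198862323454
614 ((563.6820068359375, 267.59686279296875), (85.53822326660156, 16.270566940307617), 12.47206974029541) [540.8323 262.4587]
flange [538.85804413 262.35315536  22.04298454]
rack ((547.8133544921875, 223.3991241455078), (61.29853057861328, 171.67176818847656), 13.611821174621582)
```

servo_tool --series '[{"xyz":[0.4,1.0,-2],"turn":[0,0,0.02]},{"xyz":[0.4,1.0,-5],"turn":[0,0,0.02]},{"xyz":[0.4,1.0,-8],"turn":[0,0,0.02]},{"xyz":[0.4,1.0,-11],"turn":[0,0,0.02]},{"xyz":[0.4,1.0,-14],"turn":[0,0,0.02]},{"xyz":[0.4,1.0,-15],"turn":[0,0,0.02]},{"xyz":[0.4,1.0,-15],"turn":[0,0,0.02]},{"xyz":[0.4,1.0,-15],"turn":[0,0,0.02]}]' --claw 4.5

```text
clock: 3.93
tcp_pos: [539.2, 262.4, 122.9]
orientation: [[0.964, 0.268, 0.0], [0.268, -0.964, 0.0], [0.0, 0.0, -1.0]]
wrist_force: [0.0, 0.4, -0.2]
grip_width: 0.527
```

Run:
```python
from h import *
for i in range(3):
    m,p,d,W,s=wgrab("w_plug2")
    print(s["clock"],s["tcp_pos"],s["wrist_force"].round(1),s["grip_width"])
```

```text
3.9333 [539.2144287  262.36522575 122.927656  ] [ 0.   0.4 -0.2] 0.5268778606115647
3.9833 [540.12927095 262.77961861 124.39382933] [0.6 0.5 0.7] 0.5272607256259303
4.0333 [540.51679838 263.00881023 125.10822236] [ 0.4  0.1 -0.5] 0.524997411855791
```

View pics/w_plug2.png

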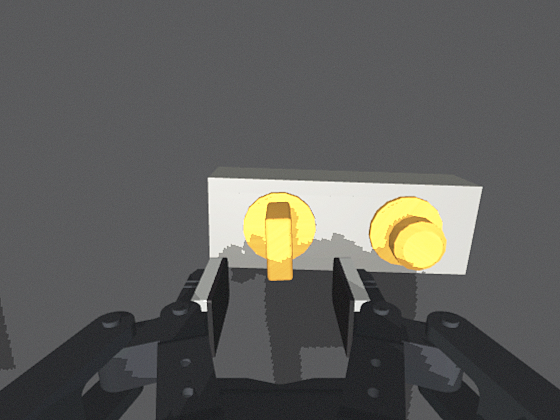

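The wing at (279,240) is centred between the fingers, whose inner faces are at about 228 and 335. I'll measure again.

Run:
```python
from h import *
for i in range(2):
    m,p,d,W,s=wgrab("w_plug3"); print(s["tcp_pos"])
cv2.imwrite("pics/w3z.png",cv2.resize(p[180:300,200:360,::-1],None,fx=5,fy=5,interpolation=cv2.INTER_CUBIC))
```

```text
[540.5101173  263.10713179 125.24047117]
[540.3357055  263.14668895 125.09410952]
```

View pics/w3z.png

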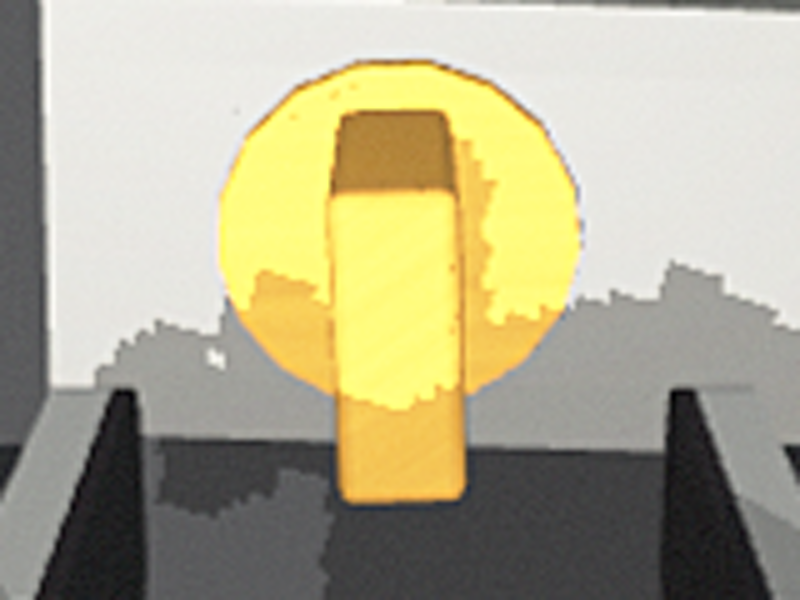

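Run:
```python
from h import *
z=np.load("/tmp/w_plug3.npz");W=z["W"];m=cams.camera_model("wrist")
c=np.array([(330,190),(456,190),(466,502),(340,503)])/5.+[200,180]-.4
X=unproj(m,c[:,0],c[:,1],81,W)[:,:2];print(X.round(1),X.mean(0),cv2.minAreaRect(X.astype(np.float32)))
e=(X[0]+X[1]-X[2]-X[3]);print("yaw",np.degrees(np.arctan2(e[1],e[0])))
s=env.read_state();R=s["orientation"];print("tool yaw",np.degrees(np.arctan2(R[1,0],R[0,0])),"in tool",R.T[:2,:2]@(X.mean(0)-s["tcp_pos"][:2]),s["tcp_pos"])
```

```text
[[554.1 274.1]
 [557.6 261.5]
 [523.4 250.5]
 [519.6 263.8]] [538.67518557 262.45686268] ((538.7518920898438, 262.2926025390625), (36.23938751220703, 13.826911926269531), 16.665203094482422)
yaw 17.23536162536067
tool yaw 15.569347482723307 in tool [-1.50559216  0.25322096] [540.0575782  263.10490352 124.71435905]
```

servo_tool --series '[{"xyz":[-0.1,0,-1.5],"turn":[0,0,0.02]},{"xyz":[-0.1,0,-3],"turn":[0,0,0.02]},{"xyz":[-0.1,0,-4.5],"turn":[0,0,0.02]},{"xyz":[-0.1,0,-5.5],"turn":[0,0,0.02]},{"xyz":[-0.1,0,-6.1],"turn":[0,0,0.02]},{"xyz":[-0.1,0,-6.1],"turn":[0,0,0.02]},{"xyz":[-0.1,0,-6.1],"turn":[0,0,0.02]},{"xyz":[-0.1,0,-6.1],"turn":[0,0,0.02]}]'

```text
clock: 4.85
tcp_pos: [538.5, 263.0, 62.4]
orientation: [[0.958, 0.288, 0.002], [0.288, -0.958, 0.001], [0.002, 0.0, -1.0]]
wrist_force: [-0.2, 0.0, 0.4]
grip_width: 0.524
```

servo_tool --series '[{"xyz":[0,0,0],"turn":[0,0,0]},{"xyz":[0,0,0],"turn":[0,0,0]},{"xyz":[0,0,0],"turn":[0,0,0]},{"xyz":[0,0,0],"turn":[0,0,0]},{"xyz":[0,0,0],"turn":[0,0,0]},{"xyz":[0,0,0],"turn":[0,0,0]},{"xyz":[0,0,0],"turn":[0,0,0]},{"xyz":[0,0,0],"turn":[0,0,0]}]' --claw 0.5 --squeeze 70

```text
clock: 5.52
tcp_pos: [538.4, 262.9, 62.2]
orientation: [[0.958, 0.288, 0.001], [0.288, -0.958, 0.0], [0.001, 0.0, -1.0]]
wrist_force: [-0.8, 0.6, 5.7]
grip_width: 0.153
```

Run:
```python
from h import *
m,p,d,W,s=wgrab("w_grip")
print(s["tcp_pos"],s["wrist_force"].round(1),s["grip_width"])
```

```text
[538.37221494 262.92930391  62.24294027] [-0.8  0.6  5.7] 0.15326000362950531
```

View pics/w_grip.png

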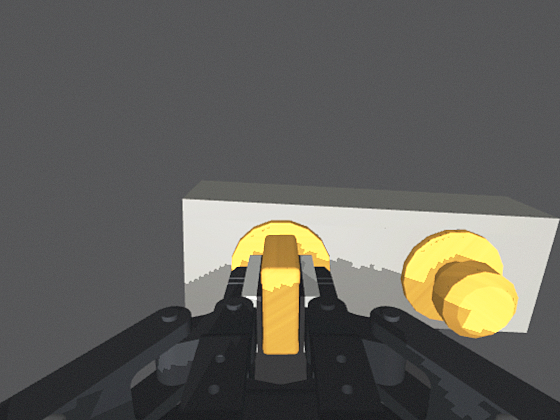

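The wing is gripped. The opening is about 13 mm, close to the wing's 14 mm. I'll lift straight up.

servo_tool --series '[{"xyz":[0,0,1],"turn":[0,0,0]},{"xyz":[0,0,2.5],"turn":[0,0,0]},{"xyz":[0,0,4.5],"turn":[0,0,0]},{"xyz":[0,0,6.5],"turn":[0,0,0]},{"xyz":[0,0,9],"turn":[0,0,0]},{"xyz":[0,0,12],"turn":[0,0,0]},{"xyz":[0,0,14],"turn":[0,0,0]},{"xyz":[0,0,14],"turn":[0,0,0]}]'

```text
clock: 6.23
tcp_pos: [539.8, 263.5, 206.4]
orientation: [[0.958, 0.288, 0.008], [0.288, -0.958, 0.002], [0.008, -0.0, -1.0]]
wrist_force: [0.7, 1.1, -1.5]
grip_width: 0.151
```

Run:
```python
from h import *
m,p,d,W,s=wgrab("w_lift")
print(s["clock"],s["tcp_pos"],s["qpos"].round(1),s["wrist_force"].round(1),s["grip_width"],np.degrees(np.arctan2(s["orientation"][1,0],s["orientation"][0,0])))
```

```text
6.2333 [539.77745845 263.4777858  206.36139321] [ 16.3   8.7 103.3   0.   67.5  89.6] [ 0.7  1.1 -1.5] 0.15092912685202917 16.7266780291363
```

View pics/w_lift.png

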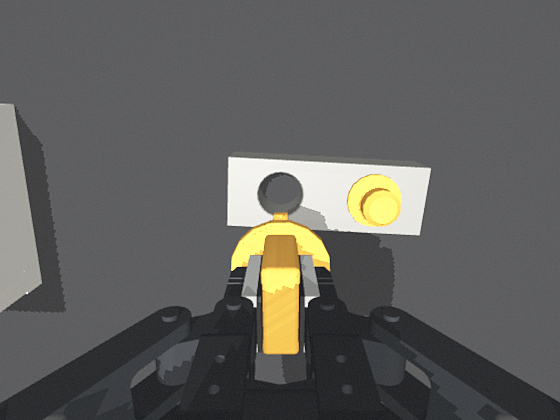

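Run:
```python
from h import *
from scipy.optimize import least_squares
z=np.load("/tmp/w_lift.npz");p=z["p"];m=cams.camera_model("wrist");H=m["hand_eye"]
cv2.imwrite("pics/wlz.png",cv2.resize(p[205:365,220:340,::-1],None,fx=3.7,fy=3.7,interpolation=cv2.INTER_CUBIC))
hsv=cv2.cvtColor(p,cv2.COLOR_RGB2HSV)
y=((hsv[...,1]>110)).astype(np.uint8);y[:218]=0;y[262:]=0;y[:,:225]=0;y[:,335:]=0
cs,_=cv2.findContours(y,cv2.RETR_EXTERNAL,cv2.CHAIN_APPROX_NONE);c=max(cs,key=cv2.contourArea)[:,0]
c=c[(c[:,1]<258)&(c[:,1]>218)]; print(c.min(0),c.max(0))
for zz in (16.7,21.7):
    X=unproj(m,c[:,0],c[:,1],zz,H)[:,:2]
    f=least_squares(lambda q:np.hypot(*(X-q[:2]).T)-23,[0,0],loss="soft_l1");print("flange in tool",zz,f.x,f.cost)
```

```text
[231 219] [329 257]
flange in tool 16.7 [0.36175468 0.72372467] 330.7461194057939
flange in tool 21.7 [-1.05732016  0.72848656] 331.6285084545869
```

View pics/wlz.png

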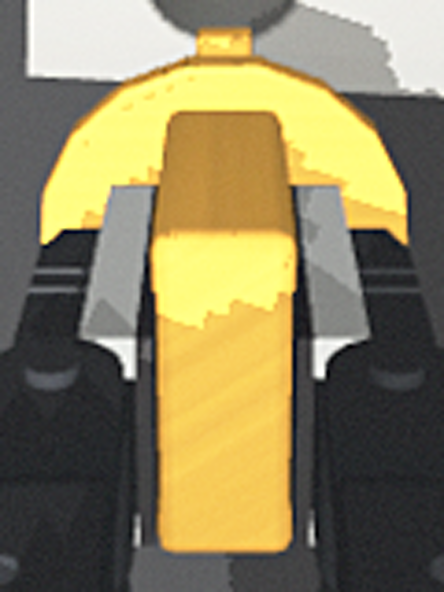

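Run:
```python
from h import *
m=cams.camera_model("wrist");H=m["hand_eye"]
c=np.array([(150,230),(297,230),(292,552),(158,552)])/3.7+[220,205]-.37
for zz in (-19.5,-18,-21):
    X=unproj(m,c[:,0],c[:,1],zz,H)[:,:2];e=X[0]+X[1]-X[2]-X[3]
    print(zz,X.round(1).tolist(),X.mean(0),cv2.minAreaRect(X.astype(np.float32))[1],np.degrees(np.arctan2(e[1],e[0])))
```

```text
-19.5 [[18.9, -6.3], [18.9, 7.6], [-17.1, 7.6], [-17.1, -6.0]] [0.9174949  0.71994935] (13.819189071655273, 36.007476806640625) -0.2507977436805352
-18 [[18.2, -6.4], [18.2, 7.6], [-18.3, 7.7], [-18.3, -6.1]] [-0.0503154  0.72194  ] (14.001690864562988, 36.48300552368164) -0.2507977436805342
-21 [[19.6, -6.2], [19.6, 7.5], [-15.9, 7.5], [-15.9, -5.9]] [1.8853052  0.71795869] (13.636685371398926, 35.531944274902344) -0.2507977436805348
```

servo_tool --series '[{"xyz":[0,-3,0],"turn":[0,0,0.03]},{"xyz":[0,-6.5,0],"turn":[0,0,0.06]},{"xyz":[0,-10,0],"turn":[0,0,0.09]},{"xyz":[0,-14,0],"turn":[0,0,0.12]},{"xyz":[0,-18,0],"turn":[0,0,0.15]},{"xyz":[0,-22,0],"turn":[0,0,0.18]},{"xyz":[0,-26,0],"turn":[0,0,0.21]},{"xyz":[0,-30,0],"turn":[0,0,0.237]}]'

```text
clock: 6.95
tcp_pos: [535.4, -38.5, 197.8]
orientation: [[0.863, 0.506, -0.006], [0.506, -0.863, 0.002], [-0.004, -0.004, -1.0]]
wrist_force: [1.1, -0.1, -2.5]
grip_width: 0.152
```

servo_tool --series '[{"xyz":[-0.3,-3.5,0],"turn":[0,0,0]},{"xyz":[-0.6,-7,0],"turn":[0,0,0]},{"xyz":[-0.9,-10,0],"turn":[0,0,0]},{"xyz":[-1.2,-12.5,0],"turn":[0,0,0]},{"xyz":[-1.3,-13.7,-2],"turn":[0,0,0]},{"xyz":[-1.3,-13.7,-4],"turn":[0,0,0]},{"xyz":[-1.3,-13.7,-5],"turn":[0,0,0]},{"xyz":[-1.3,-13.7,-5],"turn":[0,0,0]}]'

```text
clock: 7.62
tcp_pos: [521.2, -172.5, 145.4]
orientation: [[0.864, 0.504, -0.01], [0.504, -0.864, 0.006], [-0.006, -0.01, -1.0]]
wrist_force: [-0.3, 0.8, -3.4]
grip_width: 0.152
```

Run:
```python
from h import *
cams.grab_frame("wrist");cams.grab_frame("wrist")
m,p,d,W,s=wgrab("w_p2")
print(s["clock"],s["tcp_pos"],s["qpos"].round(1),s["wrist_force"].round(1),s["grip_width"],np.degrees(np.arctan2(s["orientation"][1,0],s["orientation"][0,0])))
```

```text
7.7167 [ 523.84105814 -173.25705923  149.66616413] [-28.8   6.6 112.1   0.   61.6  30.8] [ 0.4 -0.6 -2.4] 0.15230085707987362 30.334432395964175
```

View pics/w_p2.png

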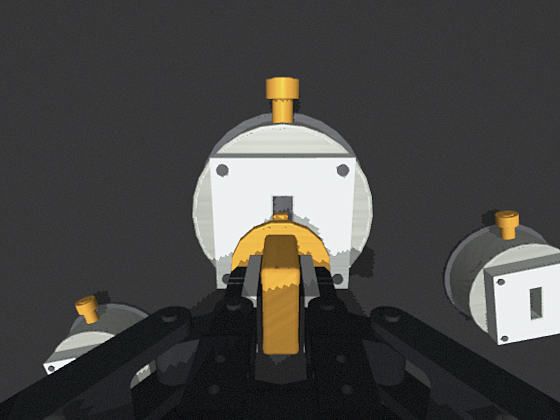

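The slot's far end at (283,205) and the lug tip at (281,217) are nearly in line. I'll measure the port in the tool frame from the block edges.

```bash
cat > port.py <<'E'
from h import *
import sys
def port(name,zface=75):
    z=np.load(f"/tmp/{name}.npz");p,d,W=z["p"],z["d"],z["W"];m=cams.camera_model("wrist")
    T=W@np.linalg.inv(m["hand_eye"])
    hsv=cv2.cvtColor(p,cv2.COLOR_RGB2HSV)
    g=cv2.GaussianBlur(p.astype(np.float32).min(2),(3,3),0)
    return p,d,W,m,T,g,hsv
E
python3 - <<'E'
from port import *
p,d,W,m,T,g,hsv=port("w_p2")
cv2.imwrite("pics/wp2z.png",cv2.resize(p[145:265,200:365,::-1],None,fx=4.8,fy=4.8,interpolation=cv2.INTER_CUBIC))
P=pts(m,d,W);print("face z",np.median(P[165:195,235:260,2]),np.median(P[165:195,300:330,2]), "flange z",np.median(P[240:250,245:255,2]),"wing",np.median(P[290:340,272:290,2]))
E
```

```text
face z 76.6104075939817 76.634955006844 flange z 133.8887895139734 wing 170.0109262833971
```

View pics/wp2z.png

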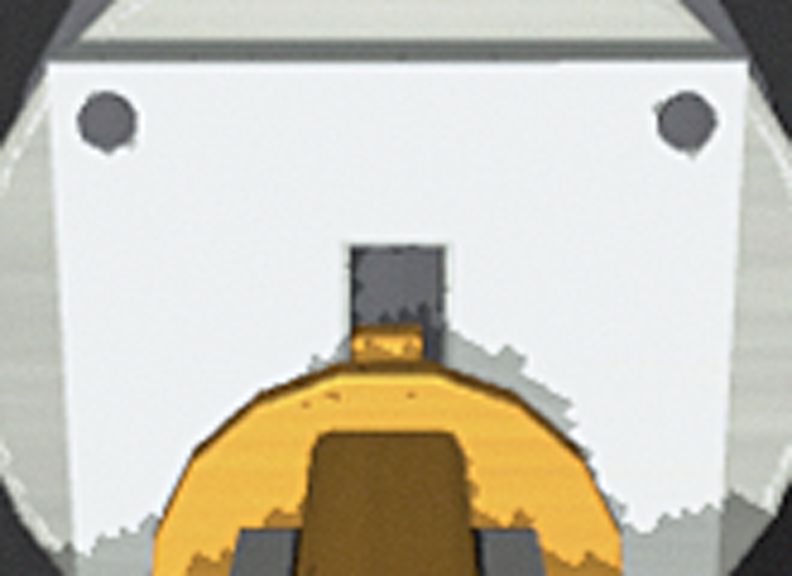

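Run:
```python
from port import *
p,d,W,m,T,g,hsv=port("w_p2")
R=T[:3,:3];t=T[:3,3]
def px(a): return np.array(a,float)/4.8+[200,145]-.4
def onface(a,z=75):
    c=px(a);X=unproj(m,c[:,0],c[:,1],z,W);return X,(X-t)@R
tl,tr,bl,br,s1,s2=[0]*6
X,Y=onface([(48,62),(748,60),(75,545),(722,545),(350,245),(445,245)])
print(Y.round(2));print(X.round(1))
l=Y[0]-Y[2];r=Y[1]-Y[3];print("edge yaws in tool",[np.degrees(np.arctan2(v[1],v[0])).round(2) for v in(l,r)],np.degrees(np.arctan2(*(Y[0]-Y[1])[[0,1]])))
print("block width",np.hypot(*(Y[0]-Y[1])[:2]))
mid=(Y[0]+Y[1])/2; print("centre in tool via far edge:",mid[:2]-[42,0],"via slot end",(Y[4]+Y[5])[:2]/2-[19,0])
H=m["hand_eye"]
c=px([(352,345),(424,345)]);print("lug",unproj(m,c[:,0],c[:,1],49,H))
c=px([(318,433),(462,433)]);print("wing foot top?",unproj(m,c[:,0],c[:,1],17.4,H))
```

```text
[[ 42.45 -39.94  74.72]
 [ 42.74  44.67  74.46]
 [-21.25 -39.99  74.83]
 [-21.13  45.14  74.57]
 [ 19.6   -3.55  74.65]
 [ 19.61   8.3   74.61]]
[[ 540.1 -117.2   75. ]
 [ 583.1 -190.1   75. ]
 [ 485.1 -149.3   75. ]
 [ 528.2 -222.7   75. ]
 [ 538.7 -160.2   75. ]
 [ 544.7 -170.4   75. ]]
edge yaws in tool [np.float64(0.05), np.float64(-0.42)] -179.80147064512866
block width 84.6122494604948
centre in tool via far edge: [0.59775256 2.36459827] via slot end [0.6098079 2.3786936]
lug [[14.82889618 -2.84514809 49.        ]
 [14.82895788  5.16566407 49.        ]]
wing foot top? [[16.46181042 -5.42240502 17.4       ]
 [16.46136891  8.02639621 17.4       ]]
```

Run:
```python
from port import *
m=cams.camera_model("wrist");H=m["hand_eye"]
px=lambda a:np.array(a,float)/4.8+[200,145]-.4
for a,zz in [((388,325),52.4),((388,325),51.4),((388,363),22.4),((388,377),17.4)]:
    c=px([a]);print(a,zz,unproj(m,c[:,0],c[:,1],zz,H))
```

```text
(388, 325) 52.4 [[16.09823733  1.16441277 52.4       ]]
(388, 325) 51.4 [[16.41051131  1.16286577 51.4       ]]
(388, 363) 22.4 [[21.67249778  1.11970007 22.4       ]]
(388, 377) 17.4 [[21.99063443  1.11252125 17.4       ]]
```

Run:
```python
from port import *
for i in range(3):
    m,p,d,W,s=wgrab("w_p3");print(s["clock"],s["tcp_pos"].round(2),s["wrist_force"].round(1))
cv2.imwrite("pics/wp3z.png",cv2.resize(p[145:265,200:365,::-1],None,fx=4.8,fy=4.8,interpolation=cv2.INTER_CUBIC))
```

```text
7.7667 [ 524.75 -173.64  151.09] [-0.3 -0.7 -2.5]
7.8167 [ 525.27 -173.88  152.  ] [-0.1  0.5 -2.4]
7.8667 [ 525.5  -174.02  152.47] [-0.5  0.1 -2.5]
```

View pics/wp3z.png

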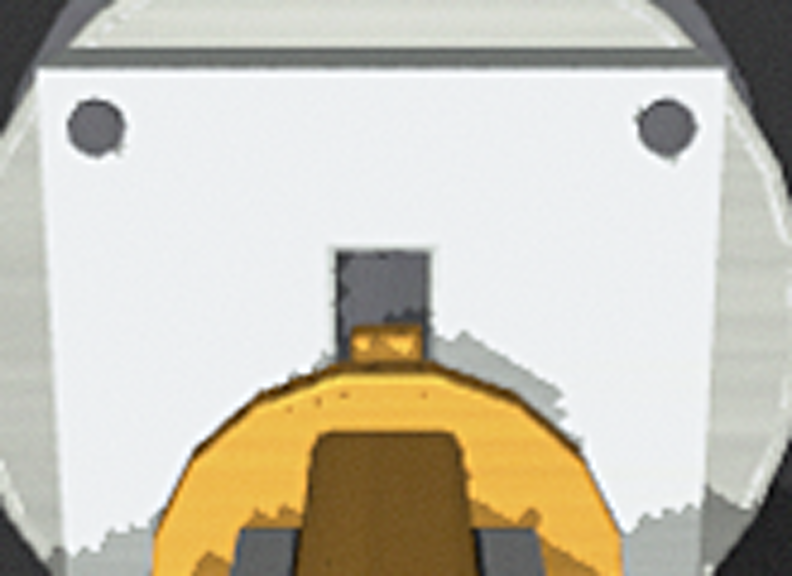

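The arm was still settling. In the new picture the slot's far end is at zoom (335-430, 248) and the lug at 352-424. I'll recompute from these.

Run:
```python
from port import *
p,d,W,m,T,g,hsv=port("w_p3")
R=T[:3,:3];t=T[:3,3]
print(R.round(4))
c=np.array([(38,68),(727,68),(65,545),(705,545),(335,248),(430,248)],float)/4.8+[200,145]-.4
X=unproj(m,c[:,0],c[:,1],75,W);Y=(X-t)@R;print(Y.round(2))
print((Y[0]+Y[1])/2-[42,0,0],(Y[4]+Y[5])/2-[19,0,0])
v=Y[0]-Y[2];w=Y[1]-Y[3];print(np.degrees(np.arctan2(v[1],v[0])),np.degrees(np.arctan2(w[1],w[0])))
c=np.array([(388,325)],float)/4.8+[200,145]-.4;Z=unproj(m,c[:,0],c[:,1],52.4,m["hand_eye"]);print("lug",Z)
off=((Y[4]+Y[5])/2-[19,0,0])[:2]-[Z[0,0]-17,Z[0,1]];print("offset tool",off,"world",R[:2,:2]@off)
```

```text
[[ 0.8629  0.5054  0.0018]
 [ 0.5054 -0.8629 -0.001 ]
 [ 0.0011  0.0017 -1.    ]]
[[ 41.3  -41.74  77.44]
 [ 41.29  42.81  77.59]
 [-22.41 -41.82  77.37]
 [-22.48  43.5   77.52]
 [ 18.47  -5.5   77.48]
 [ 18.47   6.52  77.5 ]]
[-0.70178614  0.53826889 77.51248743] [-0.52779877  0.50736423 77.48833326]
0.07280517740848222 -0.6190312527186778
lug [[16.10188047  1.16854092 52.4       ]]
offset tool [ 0.37032077 -0.6611767 ] world [-0.01458361  0.75767991]
```

servo_tool --series '[{"xyz":[0,0.08,-0.5],"turn":[0,0,0]},{"xyz":[0,0.08,-1],"turn":[0,0,0]},{"xyz":[0,0.08,-1.5],"turn":[0,0,0]},{"xyz":[0,0.08,-2],"turn":[0,0,0]},{"xyz":[0,0.08,-2.5],"turn":[0,0,0]},{"xyz":[0,0.08,-3.0],"turn":[0,0,0]},{"xyz":[0,0.08,-3.2],"turn":[0,0,0]},{"xyz":[0,0.08,-3.2],"turn":[0,0,0]}]'

```text
clock: 8.58
tcp_pos: [524.2, -173.2, 118.3]
orientation: [[0.863, 0.504, -0.002], [0.504, -0.863, 0.001], [-0.001, -0.002, -1.0]]
wrist_force: [0.1, -0.3, -2.8]
grip_width: 0.151
```

Run:
```python
from port import *
for i in range(4):
    m,p,d,W,s=wgrab("w_p4");print(s["clock"],s["tcp_pos"].round(2),s["wrist_force"].round(1),s["ft_torque"].round(2),s["grip_width"])
```

```text
8.5833 [ 524.21 -173.23  118.28] [ 0.1 -0.3 -2.8] [ 0.    0.04 -0.01] 0.15109948894971148
8.6333 [ 524.49 -173.36  118.82] [ 0.1 -1.  -2.9] [ 0.02 -0.02 -0.02] 0.1519461768762762
8.6833 [ 524.77 -173.52  119.28] [ 0.   0.1 -2.5] [-0.02 -0.03 -0.03] 0.14933809699645412
8.7333 [ 524.93 -173.59  119.57] [ 0.3 -0.2 -2.9] [0.01 0.03 0.03] 0.14739945569760904
```

View pics/w_p4.png

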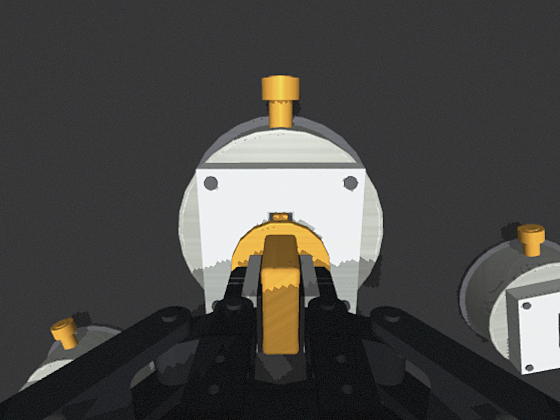

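The lugs are in the slot, and the only force reading is the plug's weight. I'll push down.

servo_tool --series '[{"xyz":[0,0,-0.4],"turn":[0,0,0]},{"xyz":[0,0,-0.8],"turn":[0,0,0]},{"xyz":[0,0,-1.2],"turn":[0,0,0]},{"xyz":[0,0,-1.6],"turn":[0,0,0]},{"xyz":[0,0,-1.9],"turn":[0,0,0]},{"xyz":[0,0,-2],"turn":[0,0,0]},{"xyz":[0,0,-2],"turn":[0,0,0]},{"xyz":[0,0,-2],"turn":[0,0,0]}]'

```text
clock: 9.45
tcp_pos: [525.2, -173.7, 100.7]
orientation: [[0.863, 0.505, 0.001], [0.505, -0.863, -0.0], [0.0, 0.001, -1.0]]
wrist_force: [-2.2, 0.4, 6.5]
grip_width: 0.146
```

Run:
```python
from port import *
for i in range(4):
    m,p,d,W,s=wgrab("w_p5");print(s["clock"],s["tcp_pos"].round(2),s["wrist_force"].round(1),s["ft_torque"].round(2),s["grip_width"])
```

```text
9.45 [ 525.25 -173.71  100.65] [-2.2  0.4  6.5] [ 0.3   0.5  -0.03] 0.14608464405288382
9.5 [ 525.25 -173.7   100.72] [-2.3  1.3  7. ] [0.32 0.46 0.01] 0.1544938661472973
9.55 [ 525.26 -173.72  100.72] [-2.1  1.   6.4] [0.26 0.51 0.03] 0.15236361353343544
9.6 [ 525.24 -173.71  100.72] [-2.   1.6  6.9] [0.26 0.51 0.  ] 0.15134152807560444
```

View pics/w_p5.png

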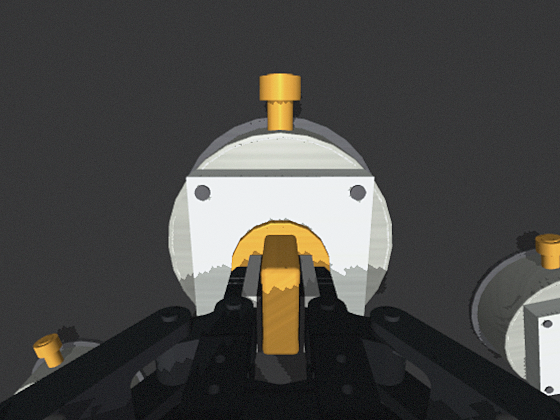

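servo_tool --series '[{"xyz":[-0.03,0.02,-0.1],"turn":[0,0,0]},{"xyz":[-0.03,0.02,-0.2],"turn":[0,0,0]},{"xyz":[-0.03,0.02,-0.3],"turn":[0,0,0]},{"xyz":[-0.03,0.02,-0.4],"turn":[0,0,0]},{"xyz":[-0.03,0.02,-0.5],"turn":[0,0,0]},{"xyz":[-0.03,0.02,-0.5],"turn":[0,0,0]},{"xyz":[-0.03,0.02,-0.5],"turn":[0,0,0]},{"xyz":[-0.03,0.02,-0.5],"turn":[0,0,0]}]'

```text
clock: 10.32
tcp_pos: [525.3, -173.7, 97.3]
orientation: [[0.863, 0.505, 0.001], [0.505, -0.863, -0.001], [0.0, 0.001, -1.0]]
wrist_force: [-5.4, 1.5, 12.8]
grip_width: 0.15
```

Run:
```python
from port import *
for i in range(3):
    m,p,d,W,s=wgrab("w_p6");print(s["clock"],s["tcp_pos"].round(2),s["wrist_force"].round(1),s["ft_torque"].round(2),s["grip_width"])
```

```text
10.3167 [ 525.29 -173.73   97.27] [-5.4  1.5 12.8] [0.5  0.87 0.02] 0.15011559482873185
10.3667 [ 525.29 -173.73   97.26] [-5.7  1.8 14.2] [0.45 0.84 0.02] 0.15220842818901406
10.4167 [ 525.29 -173.72   97.26] [-4.9  2.2 13.9] [0.44 0.9  0.04] 0.15255339808218155
```

The plug is at home height (97.3 mm, where I predicted 97.4). I'll ease the sideways load, press a little more and twist clockwise.

servo_tool --series '[{"xyz":[-0.04,0,-0.1],"turn":[0,0,0]},{"xyz":[-0.06,0,-0.2],"turn":[0,0,0]},{"xyz":[-0.06,0,-0.2],"turn":[0,0,-0.1]},{"xyz":[-0.06,-0.01,-0.2],"turn":[0,0,-0.2]},{"xyz":[-0.06,-0.02,-0.2],"turn":[0,0,-0.3]},{"xyz":[-0.07,-0.03,-0.2],"turn":[0,0,-0.4]},{"xyz":[-0.07,-0.04,-0.2],"turn":[0,0,-0.5]},{"xyz":[-0.07,-0.04,-0.2],"turn":[0,0,-0.6]}]'

```text
clock: 11.13
tcp_pos: [526.4, -174.7, 97.2]
orientation: [[0.997, -0.075, 0.005], [-0.075, -0.997, -0.002], [0.005, 0.002, -1.0]]
wrist_force: [-2.9, 3.8, 16.9]
grip_width: 0.15
```

Run:
```python
from port import *
for i in range(2):
    m,p,d,W,s=wgrab("w_p7");R=s["orientation"];print(s["clock"],s["tcp_pos"].round(2),s["wrist_force"].round(1),s["ft_torque"].round(2),s["grip_width"],np.degrees(np.arctan2(R[1,0],R[0,0])))
```

```text
11.1333 [ 526.41 -174.66   97.22] [-2.9  3.8 16.9] [0.63 0.7  0.18] 0.14992808440309977 -4.3153299867150094
11.1833 [ 526.45 -174.68   97.25] [-2.9  2.8 18.4] [ 0.64  0.75 -0.03] 0.15590958868993787 -4.550819212113797
```

View pics/w_p7.png

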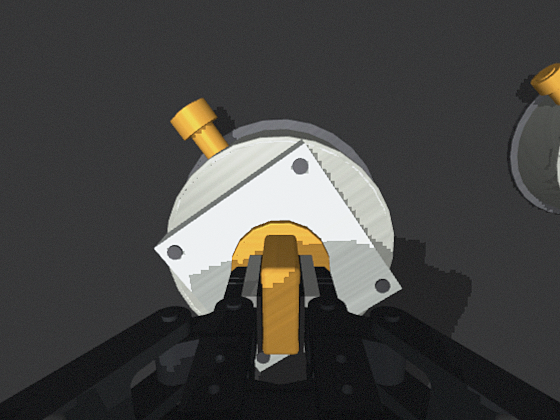

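The plug has turned about 35° with the grip and is still home. I'll continue.

servo_tool --series '[{"xyz":[0,-0.01,0],"turn":[0,0,-0.11]},{"xyz":[0,-0.02,0],"turn":[0,0,-0.22]},{"xyz":[0,-0.03,0],"turn":[0,0,-0.33]},{"xyz":[0,-0.04,0],"turn":[0,0,-0.44]},{"xyz":[0,-0.05,0],"turn":[0,0,-0.55]},{"xyz":[0.02,-0.06,0],"turn":[0,0,-0.66]},{"xyz":[0.03,-0.06,0],"turn":[0,0,-0.77]},{"xyz":[0.04,-0.06,0],"turn":[0,0,-0.88]}]'

```text
clock: 11.9
tcp_pos: [525.6, -175.6, 97.2]
orientation: [[0.579, -0.816, 0.001], [-0.816, -0.579, -0.003], [0.003, 0.001, -1.0]]
wrist_force: [-7.7, 2.3, 20.5]
grip_width: 0.151
```

Run:
```python
from port import *
for i in range(2):
    m,p,d,W,s=wgrab("w_p8");R=s["orientation"];print(s["clock"],s["tcp_pos"].round(2),s["wrist_force"].round(1),s["ft_torque"].round(2),s["grip_width"],np.degrees(np.arctan2(R[1,0],R[0,0])),s["qpos"].round(1))
```

```text
11.9 [ 525.64 -175.63   97.21] [-7.7  2.3 20.5] [0.2  1.49 0.33] 0.15079655584427518 -54.64589426784583 [-28.9  10.8 113.5  -0.2  55.5 115.8]
11.95 [ 525.63 -175.68   97.26] [-7.9  1.2 20. ] [0.14 1.5  0.01] 0.15425469295485894 -54.90956392403234 [-28.9  10.8 113.5  -0.2  55.5 116.1]
```

View pics/w_p8.png

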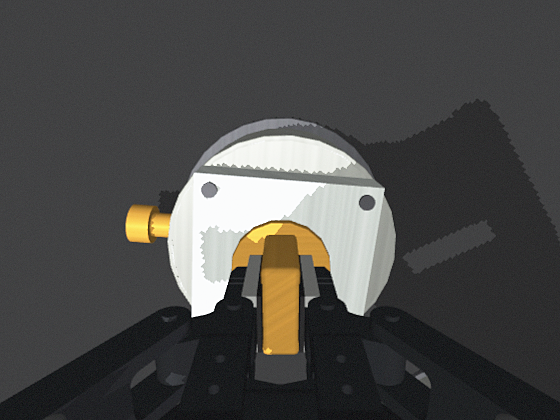

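servo_tool --series '[{"xyz":[-0.03,0,0],"turn":[0,0,-0.06]},{"xyz":[-0.05,0,0],"turn":[0,0,-0.12]},{"xyz":[-0.05,0,0],"turn":[0,0,-0.15]},{"xyz":[-0.05,0,0],"turn":[0,0,-0.15]},{"xyz":[-0.05,0,0],"turn":[0,0,-0.15]},{"xyz":[-0.05,0,0],"turn":[0,0,-0.15]},{"xyz":[-0.05,0,0],"turn":[0,0,-0.15]},{"xyz":[-0.05,0,0],"turn":[0,0,-0.15]}]'

```text
clock: 12.67
tcp_pos: [525.3, -175.8, 97.2]
orientation: [[0.454, -0.891, 0.002], [-0.891, -0.454, -0.004], [0.004, -0.0, -1.0]]
wrist_force: [-7.2, 1.4, 19.4]
grip_width: 0.152
```

Run:
```python
from port import *
for i in range(2):
    m,p,d,W,s=wgrab("w_p9");R=s["orientation"];print(s["clock"],s["tcp_pos"].round(2),s["wrist_force"].round(1),s["ft_torque"].round(2),s["grip_width"],np.degrees(np.arctan2(R[1,0],R[0,0])),R[2].round(4))
q,_=cams.grab_frame("scene");q=q[200:290,190:290,::-1]
a=cv2.resize(p[160:370,190:400,::-1],(600,600),interpolation=cv2.INTER_CUBIC)[:400];cv2.imwrite("pics/w9z.png",a)
cv2.imwrite("pics/s9.png",cv2.resize(q,None,fx=6,fy=6,interpolation=cv2.INTER_CUBIC))
P=pts(m,d,W);print("flange z",np.median(P[240:250,245:255,2]),"wing",np.median(P[290:340,272:290,2]),"face",np.median(P[190:215,240:330,2]))
```

```text
12.6667 [ 525.27 -175.82   97.24] [-7.2  1.4 19.4] [0.22 1.36 0.16] 0.15230776400559223 -62.96762889330355 [ 4.e-03 -2.e-04 -1.e+00]
12.7167 [ 525.27 -175.83   97.25] [-7.7  1.  18.9] [0.22 1.3  0.22] 0.1475950205530655 -62.96777151928612 [ 4.1e-03 -2.0e-04 -1.0e+00]
flange z 81.48761491179037 wing 117.48053857822833 face 76.52316684527466
```

View pics/w_p9.png

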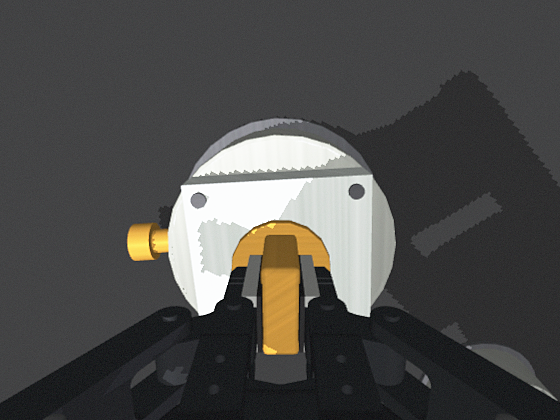

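View pics/s9.png

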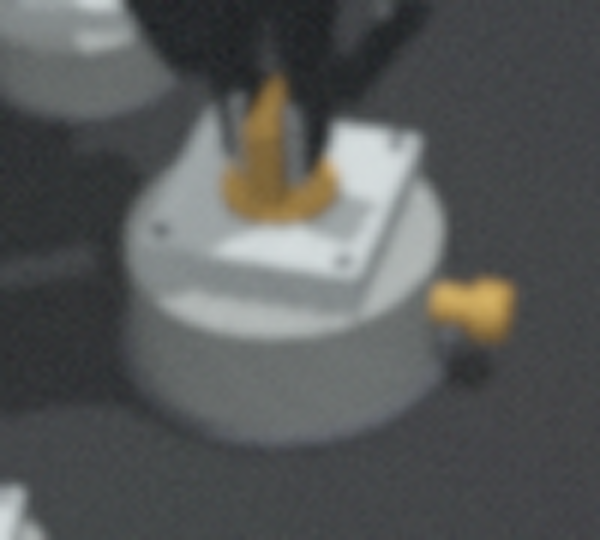

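Run:
```python
from h import *
print(workorder.sign_off()); s=env.read_state();print(s["clock"],s["tcp_pos"],s["wrist_force"],s["grip_width"])
```

```text
the job is handed in; nothing more can be done
None
the job is handed in; nothing more can be done
```

I took the wing-headed plug from the rack and put it in the 120 mm canister's port. I pressed it home, turned it clockwise to the stop, and handed the job in at about 12.8 s with the plug still gripped. The hand-in gave no verdict.

Last checks before handing in:
- **Pressed home:** the flange's top face stood 5.0 mm above the block in the depth picture, which is the flange's own thickness, so it is sitting on the block. The wrist force was about 19 N upward.
- **Turned:** the tool had turned 93° from the slot direction, with about 0.2 N m resisting. The stop is at about 90°. I worked out the rotor position from the tool's turn rather than measuring it.
- **Gripped:** the opening was steady at about 13 mm with a 70 N grip setting. The wing was in line with the fingers and the tool was upright to within 0.005 rad.
- **Centred:** the tool was at about (525.3, -175.8), within about 1–2 mm of the measured port centre.
- **Sideways load:** about 7–8 N remained in x at the end. It did not ease after I shifted the tool.
- **Bystanders:** the arm never came near the jar or dish, and the round plug was still in its place after the lift. I did not measure their positions again at the end.

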